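# Put the cake roller on its spit and hang it over the grill

## Task

Pick up the spit by its wooden handle, feel its tip into the off-centre bore of the wooden roller lying in the cradle, and slide it through until the spit's collar rests against the roller, never pressing the spit on the roller with more than 20 N. Then lift the roller out on the spit, without touching the roller with the gripper, lay the spit gently in the two notched forks of the grill stand, its handle pointing the same way as on its rest and the roller hanging between the forks, and let go. Leave the other things on the counter where they are.

Things in the scene. Friction and masses are not known exactly. Their poses are not given: they have to be found in the camera images.
- spit: steel spit 281 mm long, 0.2 kg, level on its rest. Origin on its axis at the front of the collar (28 mm disc, x = -6 to 0 mm); x from handle to tip, z up. 12 mm round shaft to x = 130 (last 5 mm taper to 8 mm), 12 mm neck from x = -6 to -51, then a dark wooden handle, 22 x 22 mm with sides facing y and z, from x = -51 to -151; a good grip is at x = -75 mm
- spit_rest: fixed white rest, base 70 mm wide, whose two V notches carry the spit at its neck and at x = 90 mm. Origin on the counter below the spit's origin (within 8 mm along x), x towards the spit's tip; the spit's axis lies 50 mm above the counter
- roller: wooden roller lying on its side, 70 mm across, 80 mm long with its 3 mm metal end flanges, about 0.23 kg. Origin at its centre, x along its axis towards the fence. A straight 15 mm bore runs through, parallel to the axis but 7 mm off it, in a stiffly turning hub: to which side differs each time and is NOT in this pose, so see or feel for it. A spit that misses stops on the flat flange
- cradle: fixed wooden two-rail cradle, 110 mm (x) by 96 mm, holding the roller's axis 55 mm above the counter. Origin on the counter under the roller's middle. The spit enters at the open -x side, moving along +x. At x = 41 mm (1 mm past the roller) a sprung fence of two posts, 81 mm tall (gives 2.5 N/mm, 6 mm at most), backs the roller; the spit passes their 34 mm gap, open at the top
- grill_stand: fixed stand: heater bed 32 mm high between two forks, 8 mm thick, with 90 degree V notches 31 mm wide at the mouth, at x = -28 and 105 mm. Origin on the counter. A seated shaft has its axis 105 mm above the counter along the stand's x at y = 0. Right place: spit's x along the stand's x, spit's origin above the stand's, neck in the fork at -28, shaft end in that at 105
- spare_roller: bystander: larger roller without a bore, 84 mm in diameter, 110 mm tall, standing on end. Origin: centre of its underside
- squeeze_a: bystander: cream squeeze bottle, 60 mm in diameter, 200 mm tall. Origin: centre of its underside
- squeeze_b: bystander: white squeeze bottle, 60 mm in diameter, 200 mm tall. Origin: centre of its underside
- bowl: bystander: white bowl 120 mm in diameter, 50 mm tall. Origin: centre of its underside
- shaker: bystander: metal sugar shaker, 60 mm in diameter, 110 mm tall. Origin: centre of its underside
- brush: bystander: low pastry brush lying on the counter between the cradle and the grill, under 30 mm high. Origin: centre of its underside

How it is judged:
On the way, in this order (a step that is already met when the one before it is completed fails the run):
1. the spit is through the roller's bore with its collar against the roller, while the roller is still in the cradle (y of roller in the frame of spit between -0.014 and 0.014 m and z of roller in the frame of spit between -0.014 and 0.014 m and angle between the x axis of roller and the x axis of spit, either way round below 0.15 rad and x of roller in the frame of spit between 0.036 and 0.043 m and horizontal distance between roller and cradle below 0.02 m and height (world z) of roller below 0.085 m), for 0.1 s.
2. the roller hangs on the spit, lifted clear of the cradle (y of roller in the frame of spit between -0.014 and 0.014 m and z of roller in the frame of spit between -0.014 and 0.014 m and angle between the x axis of roller and the x axis of spit, either way round below 0.15 rad and x of roller in the frame of spit between 0.03 and 0.065 m and height (world z) of roller above 0.11 m and contact force between roller and cradle below 0.1 N), for 0.2 s.
At the end, for the whole second after the job is handed in: the spit is let go and at rest in both forks (axis within 4 mm of its seat, within 16 mm along it and 3 degrees, handle towards the stand's -x), and the roller hangs on it between the forks, its centre 30 to 62 mm ahead of the collar's face (40 = touching) (y of roller in the frame of spit between -0.014 and 0.014 m and z of roller in the frame of spit between -0.014 and 0.014 m and angle between the x axis of roller and the x axis of spit, either way round below 0.15 rad and x of roller in the frame of spit between 0.03 and 0.062 m and x of spit in the frame of grill_stand between -0.016 and 0.016 m and y of spit in the frame of grill_stand between -0.004 and 0.004 m and z of spit in the frame of grill_stand between 0.1 and 0.109 m and x of roller in the frame of grill_stand above 0 m and angle between the x axis of spit and the x axis of grill_stand, either way round below 0.05 rad and linear speed of spit below 0.02 m/s and linear speed of roller below 0.03 m/s and contact force between the fingers and spit below 0.1 N).
It fails at once if the spit is pressed on the roller with more than 20 N (contact force between spit and roller above 20 N).
It fails at once if the gripper or arm touches the roller (contact force between any of the fingers, the arm and roller above 0.5 N).
It fails at once if the spit comes down on the stand with more than 25 N (dropped or jammed) (contact force between spit and grill_stand above 25 N).
It fails at once if a bystander is moved by more than 30 mm or tipped over (distance of any of spare_roller, squeeze_a, squeeze_b, bowl, shaker, brush from where it was at the start of the episode above 0.03 m or angle between any of spare_roller, squeeze_a, squeeze_b, bowl, shaker's own z axis and vertical above 0.5 rad).
It also fails if it takes over 72 s, if anything falls off the work surface, if the arm or the gripper's body presses on something with over 40 N, if the wrist force passes 120 N, or if a joint passes its speed limit or range.

## Robot

A 7-joint arm with a two-finger parallel gripper is mounted at the origin on the work surface. World frame = base frame: x ahead of the robot, y to its left, z up, the work surface at z = 0. Lengths are in m, angles in rad, forces in N, time in s.
With the tool pointing down it reaches from about 0.4 to 0.85 m from the base axis. Payload 6.9 kg.
Tool frame: the origin (TCP) lies on the centre line of the jaws, within the pads' length; the fingertips stand 25 mm ahead of it and the grasp point (between the pads) lies 6 mm ahead of it; z points along the fingers, y is the line along which they close (so a half turn about z gives the same grasp; the last joint's range is limited). The gripper opens to 85 mm and grips with 20 to 120 N. Pads are 22 mm wide; open, the fingers measure 114 mm over their backs; the gripper's body (76 mm by 85 mm) begins 54 mm behind the grasp point. The pads swing forward as they close: fully open they stand 13 mm farther back than shut.
Start: joints at [-1.139, 0.507, -0.238, 1.5, 0.126, 1.149, -0.155], TCP at [0.201, 0.592, 0.256] pointing down, gripper open.
Joint ranges: [-3.08, 3.08], [-0.24, 2.05], [-1.43, 1.35], [0, 2.5], [-1.52, 4.66], [0.17, 1.96], [-2.89, 2.89]. Speed limits (rad/s): [2.39, 2.39, 3.14, 3.14, 3.14, 3.14, 3.14].

## Interface

Orientations are given as a unit quaternion [w, x, y, z].
In Python, from station import r gives the robot as it stands. The module is installed in compiled form; this text tells all that it offers.
- The arm moves only by the tool play_rows, never from a script. Its argument "rows" is a list that holds one entry, the list of rows, each a list of 6 numbers: the shift along the tool's x, y, z in mm, then the turn, a rotation vector about the tool's x, y, z in rad. In form: [[[tx, ty, tz, wx, wy, wz], ...]]. A call has 1 to 10 rows; each row is the pose to reach, as a shift and turn from the pose commanded when the call began, along the tool's axes at that moment; what a row does not reach only later rows make up. A row lasts 1/8 s, in which the tool goes at most 62.5 mm and 10.7 degrees, less where a joint would pass 70% of its speed; a pose out of reach is approached as far as the arm can. A call with a gripper value outside its range is refused whole. "hand" is the gripper's target within -1 to 1 (fully open at 1, half-way at 0, shut at -1), set as the call begins (left out, the last holds). The fingers move at their own pace and stop on an object; "squeeze" is the grip in N (left out, the last holds). Time passes only in rows, so rows that repeat a pose let the fingers close. It gives the time, the measured TCP pose, the force, the opening and the grip force at its end, in the units of the state.
- r.state(): the state, without advancing time (a new reading comes with each control period).
- r.snapshot(name): name is "scene" or "top"; returns a dict with "image" (384x512x3 uint8, red, green, blue), "fx", "fy", "cx", "cy" (pixels), "D" ([k1, k2, p1, p2, k3] as OpenCV has them; the pictures are not rectified), "xyz" and "orientation" of the camera in the world. Camera axes: x right, y up, looking along -z (the intrinsics and any distortion apply to the point x, -y, -z); pixel columns grow to the right and rows downward; lengths in m; the calibration is good to about 2 mm. A picture is of the moment at which its call begins. There is no depth.
- r.job_done(): hands the job in; it is judged then, once.
The state is a dict: "time": time; "q": joint angles; "dq": joint speeds; "effort": joint torques, N m; "tool_pos": TCP position; "orientation": TCP orientation; "contact_force": force on the tool from outside, world axes, zero at the start; "ft_torque": the same for the moment, N m; "finger_gap": finger opening in m; "gripper_force": force on a finger pad.
Only numpy, scipy, OpenCV 4.12 (cv2) and the standard library are available. Lean on these libraries where they do the work, as an engineer would, in place of code of your own. Each camera call takes 0.05 s, during which the arm holds its last target. There are 200 camera calls.

## Working session

There is one attempt and no reset: what is moved stays moved. The work goes in short steps, Python scripts to look and compute and a tool call to move; the robot and the scene stay as the last step left them, time stands still between calls to the robot, and variables do not carry over. Pictures are saved under pics/ and viewed, at most 11 in all, crops included, and the job is handed in when it is done.

Besides the shell and the picture viewer there is one more tool, called as name(argument=value, ...) on one line, values as JSON. play_rows: Moves the arm, as the interface text tells. Its arguments: {"type":"object","properties":{"rows":{"type":"array","items":{"type":"array","items":{"type":"array","items":{"type":"number"}}}},"hand":{"type":"number"},"squeeze":{"type":"number"}},"required":["rows"]}

```bash
mkdir -p pics; cat > h.py <<'E'
import numpy as np, cv2
from scipy.spatial.transform import Rotation as R
def rot(q): return R.from_quat([q[1],q[2],q[3],q[0]]).as_matrix()
F=np.diag([1,-1,-1.])
def K(s): return np.array([[s['fx'],0,s['cx']],[0,s['fy'],s['cy']],[0,0,1.]])
def proj(s,P):
    P=np.atleast_2d(P); C=(P-np.array(s['xyz']))@rot(s['orientation'])@F
    return cv2.projectPoints(C,np.zeros(3),np.zeros(3),K(s),np.array(s['D'],float))[0][:,0]
def ray(s,uv):
    p=cv2.undistortPoints(np.array(uv,float).reshape(-1,1,2),K(s),np.array(s['D'],float))[:,0]
    d=np.c_[p,np.ones(len(p))]@F@rot(s['orientation']).T
    return np.array(s['xyz']),d/np.linalg.norm(d,axis=1)[:,None]
def onz(s,uv,z):
    c,d=ray(s,uv); return c+d*((z-c[2])/d[:,2])[:,None]
def tri(s1,u1,s2,u2):
    c1,d1=ray(s1,u1);c2,d2=ray(s2,u2);out=[]
    for a,b in zip(d1,d2):
        t=np.linalg.lstsq(np.c_[a,-b],c2-c1,rcond=None)[0]
        p,q=c1+a*t[0],c2+b*t[1]; out.append(np.r_[(p+q)/2,np.linalg.norm(p-q)])
    return np.array(out)
E
python3 - <<'E'
from station import r
import cv2,pickle
S={}
for n in("scene","top"):
    s=r.snapshot(n);S[n]=s
    print(n,{k:v for k,v in s.items() if k!='image'})
    cv2.imwrite(f'pics/{n}0.png',cv2.resize(s['image'][:,:,::-1],(800,600),interpolation=cv2.INTER_CUBIC))
pickle.dump(S,open('s0.pkl','wb'))
print(r.state())
E
```

```text
scene {'fx': 429.6056215244101, 'fy': 429.6056215244101, 'cx': 259.02880028690186, 'cy': 189.79293802600478, 'D': array([-0.12372047,  0.        ,  0.        ,  0.        ,  0.        ]), 'xyz': array([ 1.56819885, -0.31958302,  0.91080373]), 'orientation': array([0.71682394, 0.33230723, 0.26241094, 0.55396376])}
top {'fx': 487.2143170843954, 'fy': 487.2143170843954, 'cx': 255.31218436310897, 'cy': 188.72603712433747, 'D': array([-0.20441927,  0.        ,  0.        ,  0.        ,  0.        ]), 'xyz': array([ 0.36618381, -0.07158459,  1.49877271]), 'orientation': array([ 0.71470674,  0.03813917, -0.05207035, -0.69643977])}
{'time': 0.1, 'q': array([-1.13849962,  0.50829544, -0.2375218 ,  1.50102136,  0.12567925,
        1.14892976, -0.15481132]), 'dq': array([ 0.00026117, -0.00164935,  0.00053521, -0.0038576 ,  0.00163697,
       -0.00221124,  0.00052672]), 'effort': array([-5.33357350e-03, -6.21839690e+01, -2.19521642e+00, -2.50206685e+01,
        1.23045579e-02,  7.78571761e-03, -2.34441467e-05]), 'tool_pos': array([0.20056771, 0.59150571, 0.25549433]), 'orientation': array([-1.28720252e-04,  1.62681001e-01,  9.86678365e-01, -8.24222679e-04]), 'contact_force': array([ 0.36143084, -0.03627268, -0.07798598]), 'ft_torque': array([ 0.05126158, -0.02205043, -0.04495997]), 'gripper_force': 0.0, 'finger_gap': 0.08514017743669476}
```

View pics/scene0.png

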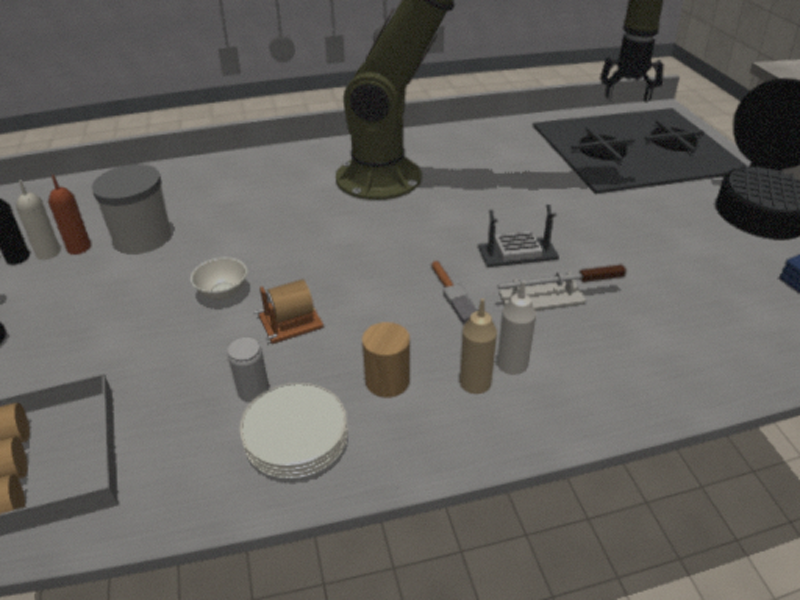

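View pics/top0.png

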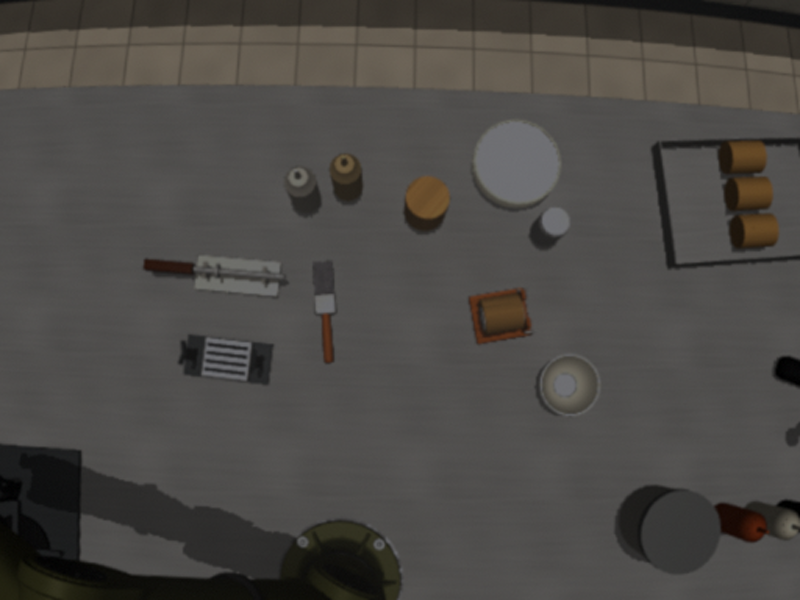

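Scene view: the spit's handle is at about (603,272), the roller at (288,302) and the grill at (518,240). Top view: the spit runs (145,265)→(287,281), the cradle is at (500,315) and the stand at (228,358). Next I'll enlarge these areas in one composite.

```bash
python3 - <<'E'
import pickle,cv2,numpy as np
S=pickle.load(open('s0.pkl','rb'))
def cr(n,x,y,w,h,W,k):
    im=S[n]['image'][y:y+h,x:x+w,::-1]; im=cv2.convertScaleAbs(im,alpha=1.8 if n=='top' else 1.2)
    im=cv2.resize(im,None,fx=k,fy=k,interpolation=cv2.INTER_CUBIC)
    for i in range(0,w,10):
        cv2.putText(im,str(x+i) if i%20==0 else '',(i*k,8),0,.3,(0,255,255),1); cv2.line(im,(i*k,0),(i*k,4),(0,255,255),1)
    for j in range(0,h,10):
        cv2.putText(im,str(y+j),(0,j*k+4),0,.3,(0,255,0),1)
    return im
A=np.zeros((600,800,3),np.uint8)
def put(im,x,y): A[y:y+im.shape[0],x:x+im.shape[1]]=im[:600-y,:800-x]
put(cr('top',88,160,100,36,0,5),0,0)
put(cr('top',294,178,52,44,0,5),510,0)
put(cr('top',110,210,70,38,0,5),0,190)
put(cr('scene',304,126,60,46,0,5),360,225)
put(cr('scene',158,172,54,50,0,5)[:,:],0,390)
put(cr('scene',312,160,95,40,0,4),290,465-20)
cv2.imwrite('pics/comp.png',A)
E
```

```text
(no output)
```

View pics/comp.png

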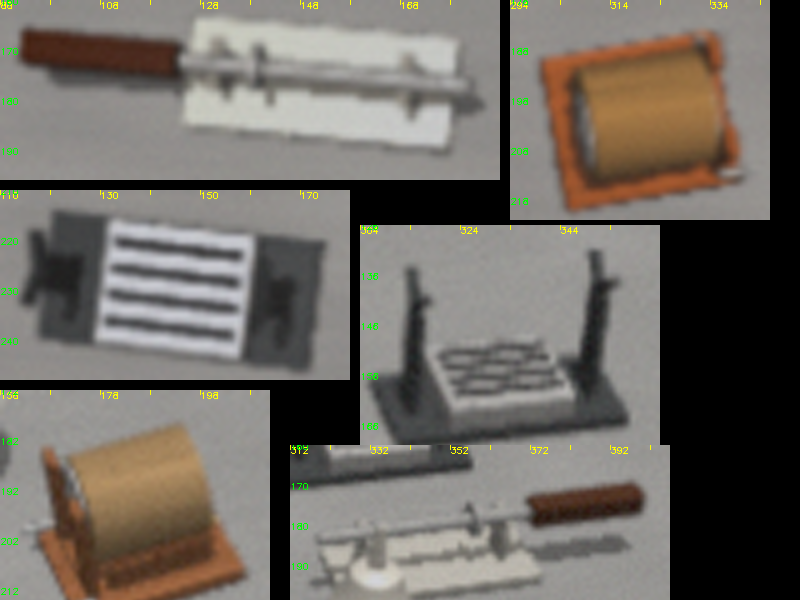

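```bash
cat > fit.py <<'E'
import pickle,numpy as np
from h import *
from scipy.optimize import least_squares
S=pickle.load(open('s0.pkl','rb'));T,C=S['top'],S['scene']
# spit: back end, junction, collar, tip
print('spit tri\n',tri(T,[(92.4,169.1),(124.4,172),(140.2,174),(182,177)],C,[(400.2,172.5),(372,176.75),(357,178.75),(319,183.75)]).round(4))
# stand fork tips: near -x fork front/back, +x fork
print('fork tri -x\n',tri(T,[(117,218.4),(115,233)],C,[(354.6,137.6),(351,131.4)]).round(4))
for z in(0,.008): 
  b=onz(T,[(120.4,214),(175,220.2),(172.4,246),(117.6,239.6)],z); print('base',z,b.round(4).tolist(),'ctr',b.mean(0).round(4))
  b=onz(T,[(300.2,190),(336,184.6),(340.4,213.6),(306.4,220)],z); print('cradle',z,b.round(4).tolist(),'ctr',b.mean(0).round(4))
E
python3 fit.py
```

```text
spit tri
 [[6.004e-01 4.051e-01 4.740e-02 2.200e-03]
 [5.943e-01 3.041e-01 4.490e-02 2.800e-03]
 [5.892e-01 2.539e-01 4.310e-02 7.000e-04]
 [5.829e-01 1.244e-01 4.430e-02 4.000e-04]]
fork tri -x
 [[0.4478 0.3009 0.1059 0.0007]
 [0.4056 0.3057 0.1044 0.0006]]
base 0 [[0.4682, 0.3195, 0.0], [0.4543, 0.1466, 0.0], [0.3747, 0.1515, 0.0], [0.3883, 0.3244, 0.0]] ctr [0.4214 0.2355 0.    ]
cradle 0 [[0.5588, -0.2386, 0.0], [0.5789, -0.3514, 0.0], [0.4881, -0.3657, 0.0], [0.4658, -0.2592, 0.0]] ctr [ 0.5229 -0.3037  0.    ]
base 0.008 [[0.4676, 0.3174, 0.008], [0.4539, 0.1454, 0.008], [0.3746, 0.1503, 0.008], [0.3882, 0.3222, 0.008]] ctr [0.4211 0.2338 0.008 ]
cradle 0.008 [[0.5577, -0.2377, 0.008], [0.5778, -0.3499, 0.008], [0.4875, -0.3641, 0.008], [0.4652, -0.2582, 0.008]] ctr [ 0.522  -0.3025  0.008 ]
```

```bash
cat > fit2.py <<'E'
import pickle,numpy as np,cv2
from h import *
from scipy.optimize import minimize
S=pickle.load(open('s0.pkl','rb'))
def mask(n,box,f):
    s=S[n];hsv=cv2.cvtColor(cv2.cvtColor(s['image'],cv2.COLOR_RGB2BGR),cv2.COLOR_BGR2HSV).astype(int)
    m=f(hsv[...,0],hsv[...,1],hsv[...,2]);o=np.zeros_like(m);x0,y0,x1,y1=box;o[y0:y1,x0:x1]=m[y0:y1,x0:x1];return o
def soft(s,P,k=4):
    uv=cv2.convexHull(((proj(s,P)+.5)*k*16).astype(np.int32))
    im=np.zeros((384*k,512*k),np.uint8);cv2.fillPoly(im,[uv],255,shift=4)
    return cv2.resize(im,(512,384),interpolation=cv2.INTER_AREA)/255.
def pts(p,local):
    x,y,z,a=p;c,s=np.cos(a),np.sin(a)
    return local@np.array([[c,s,0],[-s,c,0],[0,0,1]])+[x,y,z]
def fit(masks,local,p0):
    def cost(p):
        return sum(np.abs(soft(S[n],pts(p,local))-m).sum() for n,m in masks.items())
    sim=np.vstack([p0]+[np.array(p0)+d for d in np.diag([.01,.01,.008,.1])])
    r=minimize(cost,p0,method='Nelder-Mead',options=dict(initial_simplex=sim,xatol=1e-5,maxiter=400))
    return r.x,r.fun,{n:(m.sum(),soft(S[n],pts(r.x,local)).sum().round()) for n,m in masks.items()}
t=np.linspace(0,2*np.pi,40,endpoint=False)
cyl=np.vstack([np.c_[np.full(40,x),.035*np.cos(t),.035*np.sin(t)] for x in(-.037,.037)])
wood=lambda h,s,v:(h>13)&(h<25)&(s>85)
hand=lambda h,s,v:((h<12)|(h>170))&(s>90)
if __name__=='__main__':
    mr={'top':mask('top',(294,178,346,222),wood),'scene':mask('scene',(158,172,212,222),wood)}
    p,f,a=fit(mr,cyl,[.523,-.303,.055,-1.38]);print('roller',p.round(4),f,a)
    for n in mr: print(n,fit({n:mr[n]},cyl,[.523,-.303,.055,-1.38])[0].round(4))
    box=np.array([[x,y,z] for x in(-.151,-.051) for y in(-.011,.011) for z in(-.011,.011)])
    mh={'top':mask('top',(85,160,130,190),hand),'scene':mask('scene',(365,160,410,185),hand)}
    p,f,a=fit(mh,box,[.589,.2535,.05,-1.633]);print('spit',p.round(4),f,a)
    hsv=cv2.cvtColor(cv2.cvtColor(S['scene']['image'],cv2.COLOR_RGB2BGR),cv2.COLOR_BGR2HSV);print(hsv[190,188],hsv[209,190]); 
    hsv=cv2.cvtColor(cv2.cvtColor(S['top']['image'],cv2.COLOR_RGB2BGR),cv2.COLOR_BGR2HSV);print(hsv[200,322],hsv[192,303],hsv[169,105])
    # left flange strip in top: brightness along it averaged
    g=S['top']['image'].astype(int).sum(2);print(g[190:218,304:316])
E
python3 fit2.py
```

```text
roller [ 0.5226 -0.2963  0.0502 -1.3857] 176.5529411764706 {'top': (np.int64(572), np.float64(646.0)), 'scene': (np.int64(542), np.float64(599.0))}
top [ 0.5231 -0.2967  0.049  -1.3126]
scene [ 0.5305 -0.294   0.0581 -1.5499]
spit [ 0.5919  0.2572  0.047  -1.6209] 239.25490196078428 {'top': (np.int64(196), np.float64(277.0)), 'scene': (np.int64(132), np.float64(290.0))}
[ 16 112 141] [ 11 145 104]
[ 16 149  91] [ 10 181  89] [  9 166  40]
[[175 175 167 167 162 155 144 147 147 146 142 140]
 [168 158 147 139 147 144 141 143 146 146 147 146]
 [163 154 132 123 139 155 153 156 161 161 161 167]
 [157 140 111 110 138 168 171 172 177 176 181 180]
 [149 121  97  99 134 172 181 185 186 186 186 181]
 [145 112  93  94 124 165 180 185 184 179 180 177]
 [153 132 104 106 122 151 172 175 176 175 179 180]
 [160 146 113 120 141 151 175 181 184 185 181 188]
 [164 143 116 127 145 157 179 190 190 190 190 194]
 [152 128 105 114 148 176 183 191 196 196 197 196]
 [152 122 106 112 158 191 183 194 200 200 199 199]
 [159 136 110 113 156 184 183 196 201 201 199 198]
 [161 140 115 118 154 177 183 191 195 190 192 192]
 [160 143 112 124 154 173 192 188 187 185 183 186]
 [159 143 114 120 143 172 196 183 180 181 181 180]
 [155 140 109 111 130 172 206 177 171 174 174 174]
 [153 141 109 104 119 166 196 164 166 172 172 169]
 [153 143 118 103 109 144 174 159 162 165 166 165]
 [149 154 132 109 106 138 160 152 156 156 155 157]
 [146 149 136 106 105 133 153 142 146 150 148 145]
 [134 142 132 105 100 123 136 130 138 141 136 139]
 [131 146 137 116 103 105 113 113 128 128 123 123]
 [138 150 155 129 106  97  95 102 114 119 110 108]
 [142 153 159 144 114  98  88  90 100  95  98  95]
 [151 158 161 156 135 102  93  89  90  95 101 108]
 [162 150 155 155 142 117 107 107 110 117 127 145]
 [174 142 152 157 151 152 145 149 147 150 154 160]
 [185 146 155 161 161 161 161 158 159 155 147 150]]
```

```bash
cat > go.py <<'E'
import sys,numpy as np
from h import *
from station import r
# usage: go.py x y z spit_yaw : move so TCP at xyz, tool x = -spit x, tool y = spit y, z down
x,y,z,a=map(float,sys.argv[1:5])
X=np.array([np.cos(a),np.sin(a),0]);Y=np.array([-X[1],X[0],0])
Rt=np.c_[-X,Y,[0,0,-1]]
s=r.state();R0=rot(s['orientation'])
print('t',s['time'],'p',s['tool_pos'].round(4),'F',s['contact_force'].round(2),'gap',s['finger_gap'])
print('shift',(R0.T@(np.array([x,y,z])-s['tool_pos'])*1000).round(1),'turn',R.from_matrix(R0.T@Rt).as_rotvec().round(3))
E
python3 go.py .5952 .329 .14 -1.633
```

```text
t 0.1 p [0.2006 0.5915 0.2555] F [ 0.36 -0.04 -0.08] gap 0.08514017743669476
shift [-458.  -121.7  115.7] turn [-1.000e-03  1.000e-03  1.306e+00]
```

play_rows(rows=[[[-458,-122,115,0,0,1.306],[-458,-122,115,0,0,1.306],[-458,-122,115,0,0,1.306],[-458,-122,115,0,0,1.306],[-458,-122,115,0,0,1.306],[-458,-122,115,0,0,1.306],[-458,-122,115,0,0,1.306],[-458,-122,115,0,0,1.306],[-458,-122,115,0,0,1.306],[-458,-122,115,0,0,1.306]]], hand=1, squeeze=120)

```text
time: 1.35
tool_pos: [0.5946, 0.3297, 0.1407]
orientation: [-0.001, 0.729, 0.685, -0.001]
contact_force: [0.4, 0.3, -1.0]
finger_gap: 0.0852
gripper_force: 0.0
```

```bash
python3 go.py .5952 .329 .056 -1.633; python3 - <<'E'
from station import r
import cv2,pickle
S={n:r.snapshot(n) for n in("scene","top")}
pickle.dump(S,open('s1.pkl','wb'))
import numpy as np
a=cv2.resize(S['top']['image'][140:200,70:190,::-1],None,fx=6,fy=6,interpolation=cv2.INTER_CUBIC)[:300]
b=cv2.resize(S['scene']['image'][130:200,300:420,::-1],None,fx=6,fy=6,interpolation=cv2.INTER_CUBIC)[:300,:720]
cv2.imwrite('pics/pre.png',cv2.convertScaleAbs(np.vstack([a,b]),alpha=1.4))
E
```

```text
t 1.35 p [0.5946 0.3297 0.1407] F [ 0.45  0.26 -0.96] gap 0.0851681586730283
shift [-0.7  0.8 84.7] turn [-0.002 -0.     0.   ]
```

View pics/pre.png

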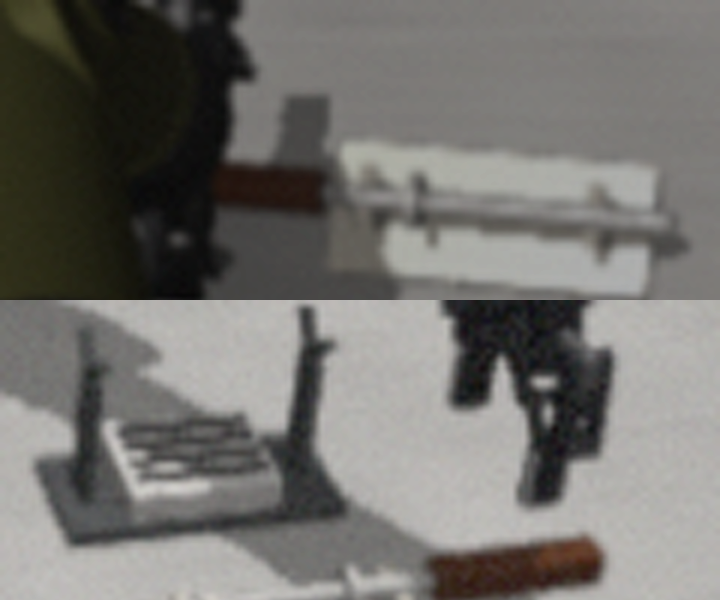

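The gripper straddles the handle: in the top crop the fingers are near (235,65) and (215,255), with the handle at y≈187. I'll descend and grip.

play_rows(rows=[[[-1,1,42,0,0,0],[-1,1,75,0,0,0],[-1,1,85,0,0,0],[-1,1,85,0,0,0],[-1,1,85,0,0,0]]])

```text
time: 2.08
tool_pos: [0.5969, 0.329, 0.058]
orientation: [0.0, 0.729, 0.685, 0.001]
contact_force: [0.2, -0.8, 1.0]
finger_gap: 0.0854
gripper_force: 0.0
```

play_rows(rows=[[[0,0,0,0,0,0],[0,0,0,0,0,0],[0,0,0,0,0,0],[0,0,0,0,0,0],[0,0,0,0,0,0],[0,0,0,0,0,0]]], hand=-1, squeeze=120)

```text
time: 2.82
tool_pos: [0.5968, 0.3283, 0.0566]
orientation: [0.0, 0.729, 0.685, 0.001]
contact_force: [2.5, 0.9, 3.2]
finger_gap: 0.0198
gripper_force: 117.3
```

play_rows(rows=[[[0,0,-15,0,0,0],[0,0,-50,0,0,0],[0,0,-95,0,0,0],[0,0,-95,0,0,0],[0,0,-95,0,0,0],[0,0,-95,0,0,0]]])

```text
time: 3.58
tool_pos: [0.5951, 0.328, 0.1498]
orientation: [-0.0, 0.729, 0.685, -0.002]
contact_force: [0.5, 0.1, -2.0]
finger_gap: 0.0203
gripper_force: 117.7
```

```bash
cat > spitfit.py <<'E'
# tri of spit ends given pixel picks; plus crop for viewing
import sys,pickle,cv2,numpy as np
from station import r
from h import *
st=r.state();R0=rot(st['orientation']);p=np.array(st['tool_pos'])
org=p+R0@[-.075,0,.006]; tip=p+R0@[-.205,0,.006]
print(st['time'],p.round(4),st['contact_force'].round(2),st['finger_gap'],'org',org.round(4),'tip',tip.round(4))
S={n:r.snapshot(n) for n in("scene","top")};pickle.dump(S,open(sys.argv[1]+'.pkl','wb'))
ims=[]
for n in('top','scene'):
    s=S[n];uv=proj(s,[org,tip]);c=uv.mean(0).astype(int);print(n,'org,tip px',uv.round(1).tolist())
    x,y=c[0]-50,c[1]-37
    im=cv2.resize(cv2.convertScaleAbs(s['image'][y:y+75,x:x+100,::-1],alpha=1.6),None,fx=8,fy=8,interpolation=cv2.INTER_CUBIC)[150:450]
    for q in uv: cv2.circle(im,tuple(((q-[x,y]+.5)*8-[0,150]).astype(int)),3,(0,255,0),1)
    cv2.putText(im,f'{n} x0={x} y0={y+150/8}',(5,290),0,.5,(255,0,255),1);ims.append(im)
cv2.imwrite(f'pics/{sys.argv[1]}.png',np.vstack(ims))
E
python3 spitfit.py s2
```

```text
3.575 [0.5951 0.328  0.1498] [ 0.49  0.08 -1.98] 0.020344820217227045 org [0.5904 0.2531 0.1439] tip [0.5824 0.1233 0.1441]
top org,tip px [[133.0, 168.0], [177.9, 171.9]]
scene org,tip px [[361.2, 153.7], [321.3, 158.3]]
```

View pics/s2.png

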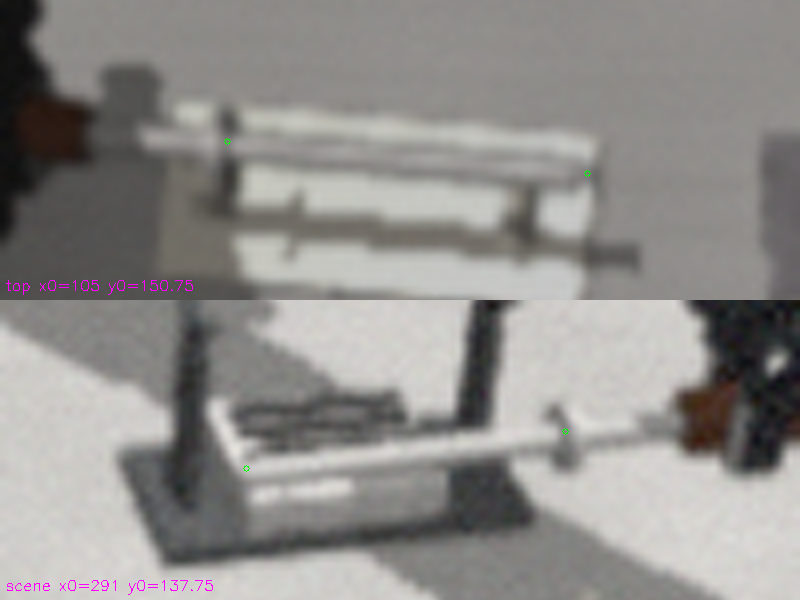

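The green dots predicted from the tool pose sit on the collar (top 227,141; scene 565,432) and on the tip (top 587,173; scene 246,468), so the spit is held straight. Next I'll check the flange strip for signs of the bore and compute the pre-insert move.

```bash
python3 - <<'E'
from station import r
from h import *
import pickle
fr=[r.snapshot('top') for _ in range(12)];s=fr[0];im=np.mean([f['image'].astype(float).sum(2) for f in fr],0)
pickle.dump((s,im),open('flange.pkl','wb'))
a=-1.383;X=np.array([np.cos(a),np.sin(a),0]);Y=np.array([-X[1],X[0],0]);c=np.array([.5226,-.299,.055])
print('y:',list(range(-35,36,5)))
for dx in(-46,-43,-40,-37,-34,-30,-20,0):
  for dz in(0,):
    P=[c+X*dx/1e3+Y*y/1e3+[0,0,dz/1e3] for y in range(-35,36,5)]
    uv=proj(s,P).astype(np.float32);v=cv2.remap(im.astype(np.float32),uv[:,0:1],uv[:,1:2],cv2.INTER_CUBIC)[:,0]
    print(dx,v.round().astype(int).tolist())
print(proj(s,[c-X*.04,c-X*.04+[0,0,.035],c-X*.04-[0,0,.035]]).round(1))
print(im[188:216,303:315].round().astype(int))
E
python3 go.py .4741 -.0436 .15 -1.383
```

```text
y: [-35, -30, -25, -20, -15, -10, -5, 0, 5, 10, 15, 20, 25, 30, 35]
-46 [115, 110, 118, 126, 123, 124, 139, 144, 124, 120, 131, 122, 110, 150, 178]
-43 [101, 103, 132, 158, 158, 173, 171, 180, 163, 149, 149, 119, 103, 128, 164]
-40 [99, 110, 137, 171, 190, 223, 208, 201, 207, 187, 166, 134, 130, 139, 160]
-37 [104, 126, 144, 164, 179, 209, 220, 208, 208, 202, 175, 171, 179, 168, 166]
-34 [107, 133, 154, 171, 183, 191, 207, 216, 215, 211, 202, 198, 204, 179, 162]
-30 [107, 131, 156, 175, 190, 197, 208, 221, 226, 218, 207, 203, 205, 177, 160]
-20 [108, 132, 157, 176, 189, 199, 209, 220, 226, 216, 205, 204, 204, 174, 165]
0 [119, 135, 161, 180, 192, 202, 212, 220, 224, 214, 206, 204, 200, 174, 161]
[[309.1 202.4]
 [310.6 201.2]
 [307.6 203.5]]
[[260 248 228 219 224 229 229 220 208 201 202 201]
 [227 221 209 202 202 201 197 193 191 189 186 178]
 [200 198 196 192 188 181 172 167 167 166 165 161]
 [191 190 183 167 157 162 161 159 162 164 165 167]
 [186 184 173 148 138 160 172 175 178 181 183 185]
 [184 179 160 129 126 159 187 195 196 197 200 202]
 [183 169 137 110 113 151 194 206 207 208 2
[... 513 characters left out ...]
204]
 [169 175 161 128 126 149 197 232 200 195 198 198]
 [167 170 158 126 118 135 188 221 190 188 192 192]
 [167 172 164 132 117 126 166 196 180 183 188 186]
 [167 173 173 149 121 122 156 182 172 176 179 178]
 [163 164 169 151 120 120 151 171 160 166 169 168]
 [163 156 164 149 120 117 140 155 147 156 158 156]
 [175 152 164 156 129 116 121 126 129 143 145 142]
 [205 158 170 170 148 120 109 107 116 129 131 126]
 [217 162 173 179 164 132 111 102 106 111 112 108]
 [223 169 175 183 176 150 118 102 100 105 109 116]
 [232 180 170 177 175 158 131 123 124 124 130 148]]
t 4.275 p [0.5962 0.3283 0.1513] F [ 0.08 -0.19 -1.57] gap 0.020376062141824167
shift [-378.7  -98.8    1.3] turn [ 0.   -0.   -0.25]
```

play_rows(rows=[[[-45,-12,0,0,0,-0.03],[-100,-26,0,0,0,-0.07],[-155,-41,0,0,0,-0.1],[-210,-55,0,0,0,-0.14],[-265,-69,0,0,0,-0.18],[-320,-84,0,0,0,-0.21],[-360,-94,0,0,0,-0.24],[-379,-99,0,0,0,-0.25],[-379,-99,0,0,0,-0.25],[-379,-99,0,0,0,-0.25]]])

```text
time: 5.52
tool_pos: [0.4744, -0.0429, 0.1514]
orientation: [0.0, 0.637, 0.771, 0.0]
contact_force: [0.3, -0.1, -1.9]
finger_gap: 0.0204
gripper_force: 117.7
```

```bash
python3 go.py .4741 -.0436 .061 -1.383
```

```text
t 5.525 p [ 0.4744 -0.0429  0.1514] F [ 0.25 -0.1  -1.87] gap 0.02035075739365226
shift [-0.7 -0.5 90.4] turn [ 0.001 -0.     0.001]
```

play_rows(rows=[[[0,0,45,0,0,0],[0,0,80,0,0,0],[0,0,90,0,0,0],[0,0,90,0,0,0],[0,0,90,0,0,0]]])

```text
time: 6.15
tool_pos: [0.4748, -0.0436, 0.0624]
orientation: [0.001, 0.637, 0.77, 0.001]
contact_force: [0.6, 0.1, -2.5]
finger_gap: 0.0204
gripper_force: 117.7
```

```bash
python3 spitfit.py s3; python3 - <<'E'
import sys;sys.path.insert(0,'.')
E
python3 - <<'E'
import cv2,pickle,numpy as np,sys
sys.path.insert(0,'.')
from h import *
S=pickle.load(open('s3.pkl','rb'));ims=[]
a=-1.383;X=np.array([np.cos(a),np.sin(a),0]);Y=np.array([-X[1],X[0],0]);c=np.array([.5226,-.299,.055])
t=np.linspace(0,2*np.pi,60)
for n in('top','scene'):
    s=S[n];x,y=(250,172) if n=='top' else (165,165)
    im=cv2.resize(cv2.convertScaleAbs(s['image'][y:y+37,x:x+100,::-1] if n=='top' else s['image'][y:y+50,x:x+70,::-1],alpha=1.7),None,fx=8,fy=8,interpolation=cv2.INTER_CUBIC)
    for dx in(-.04,.04):
        uv=proj(s,[c+X*dx+.035*(np.cos(q)*Y+np.sin(q)*np.array([0,0,1])) for q in t])
        cv2.polylines(im,[((uv-[x,y]+.5)*8).astype(np.int32)],True,(0,255,0),1)
    o=np.zeros((300,800,3),np.uint8);h,w=min(300,im.shape[0]),min(800,im.shape[1]);o[:h,:w]=im[:h,:w];ims.append(o)
cv2.imwrite('pics/s3b.png',np.vstack(ims))
E
```

```text
6.15 [ 0.4748 -0.0436  0.0624] [ 0.56  0.13 -2.47] 0.020364344712377233 org [ 0.4889 -0.1173  0.0564] tip [ 0.5132 -0.245   0.0564]
top org,tip px [[261.4, 209.9], [304.3, 202.8]]
scene org,tip px [[238.8, 175.3], [200.8, 186.4]]
```

View pics/s3b.png

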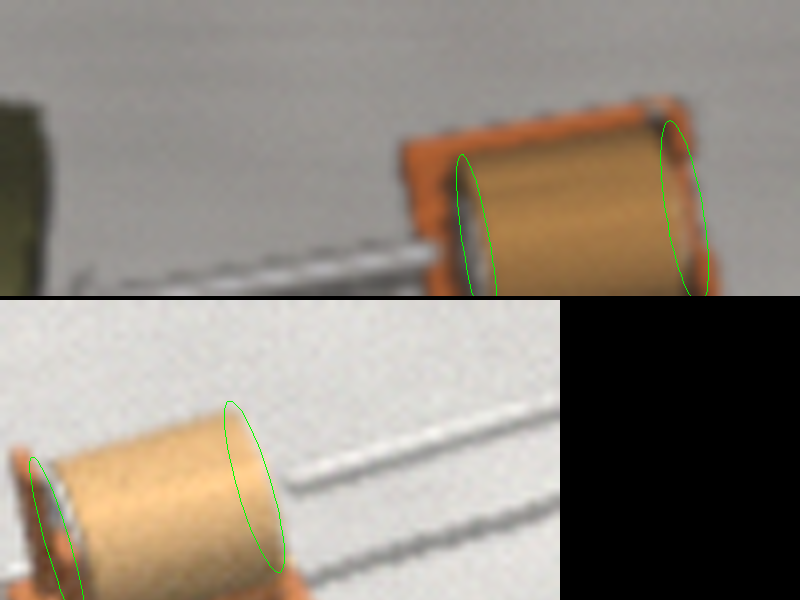

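Top: the spit tip is at about (435,250), pointing at the flange, and the roller outline matches. Scene: the tip at (290,480) is level with the roller's middle. I'll start probing, first at +y.

play_rows(rows=[[[-8,6,1,0,0,0],[-13,6,1,0,0,0],[-16,6,1,0,0,0],[-19,6,1,0,0,0],[-19,6,1,0,0,0]]])

```text
time: 6.88
tool_pos: [0.4827, -0.0577, 0.0602]
orientation: [-0.002, 0.636, 0.772, 0.001]
contact_force: [-3.0, 13.9, 0.8]
finger_gap: 0.0202
gripper_force: 118.1
```

```bash
cat > st.py <<'E'
from station import r
from h import *
s=r.state();R0=rot(s['orientation']);p=np.array(s['tool_pos'])
a=-1.383;X=np.array([np.cos(a),np.sin(a),0]);Y=np.array([-X[1],X[0],0]);c=np.array([.5226,-.299,.055])
o=p+R0@[-.075,0,.006]-c
print('t',round(s['time'],2),'origin in roller mm: x %.1f y %.1f z %.1f'%(o@X*1e3,o@Y*1e3,o[2]*1e3),'tip x %.1f'%(o@X*1e3+130),'F spit xyz',np.round([s['contact_force']@X,s['contact_force']@Y,s['contact_force'][2]],2),'T',s['ft_torque'].round(2),'turn',R.from_matrix(np.c_[-X,Y,[0,0,-1]].T@R0).as_rotvec().round(4))
E
python3 st.py
```

```text
t 6.88 origin in roller mm: x -169.6 y 6.2 z -1.2 tip x -39.6 F spit xyz [-14.18  -0.35   0.76] T [2.58 0.39 0.14] turn [ 0.0012  0.0046 -0.0043]
```

play_rows(rows=[[[9,0,0,0,0,0],[9,-1,-6,0,0,0],[6,-1,-6,0,0,0],[3.5,-1,-6,0,0,0],[3.5,-1,-6,0,0,0],[3.5,-1,-6,0,0,0]]])

```text
time: 7.62
tool_pos: [0.4811, -0.0567, 0.0663]
orientation: [-0.001, 0.637, 0.771, 0.0]
contact_force: [-1.5, 8.9, -0.3]
finger_gap: 0.0202
gripper_force: 118.0
```

```bash
python3 st.py
```

```text
t 7.62 origin in roller mm: x -170.8 y 4.6 z 5.1 tip x -40.8 F spit xyz [-9.06  0.17 -0.33] T [ 1.6   0.32 -0.01] turn [ 0.0009  0.0022 -0.0015]
```

play_rows(rows=[[[5.5,0,0,0,0,0],[5.5,-4.6,-2,0,0,0],[3,-4.6,-2,0,0,0],[0,-4.6,-2,0,0,0],[0,-4.6,-2,0,0,0],[0,-4.6,-2,0,0,0]]])

```text
time: 8.38
tool_pos: [0.4769, -0.0594, 0.0682]
orientation: [-0.0, 0.638, 0.77, -0.0]
contact_force: [-1.2, -0.3, -1.8]
finger_gap: 0.0204
gripper_force: 117.8
```

```bash
python3 st.py
```

```text
t 8.38 origin in roller mm: x -168.9 y -0.2 z 7.2 tip x -38.9 F spit xyz [ 0.09 -1.27 -1.8 ] T [ 0.07  0.31 -0.26] turn [ 0.0006 -0.0001  0.0007]
```

Found: there is no axial force at the top position. I'll advance gently.

play_rows(rows=[[[-2,-0.5,0,0,0,0],[-4,-1,0,0,0,0],[-6,-1,0,0,0,0],[-6,-1,0,0,0,0],[-6,-1,0,0,0,0]]])

```text
time: 9.0
tool_pos: [0.4774, -0.0653, 0.0683]
orientation: [0.0, 0.638, 0.77, -0.0]
contact_force: [-2.0, -0.3, -2.1]
finger_gap: 0.0203
gripper_force: 117.7
```

```bash
python3 st.py
```

```text
t 9.0 origin in roller mm: x -163.1 y -0.8 z 7.3 tip x -33.1 F spit xyz [-0.12 -2.04 -2.1 ] T [ 0.11  0.21 -0.22] turn [-0.0001 -0.0002  0.0001]
```

play_rows(rows=[[[-1,-1,0,0,0,0],[-4,-1.5,0,0,0,0],[-8,-1.5,0,0,0,0],[-8,-1.5,0,0,0,0]]])

```text
time: 9.5
tool_pos: [0.4777, -0.0738, 0.0684]
orientation: [0.0, 0.638, 0.77, 0.0]
contact_force: [0.5, 0.2, -1.7]
finger_gap: 0.02
gripper_force: 117.7
```

```bash
python3 st.py
```

```text
t 9.5 origin in roller mm: x -154.6 y -2.1 z 7.4 tip x -24.6 F spit xyz [-0.14  0.57 -1.71] T [ 0.14  0.05 -0.01] turn [-0.0006 -0.0005  0.0004]
```

play_rows(rows=[[[-5,0,0,0,0,0],[-10,0,0,0,0,0],[-15,0,0,0,0,0],[-20,0,0,0,0,0],[-20,0,0,0,0,0]]])

```text
time: 10.12
tool_pos: [0.4811, -0.0935, 0.0683]
orientation: [0.0, 0.638, 0.77, -0.0]
contact_force: [0.3, 0.6, -2.1]
finger_gap: 0.0205
gripper_force: 117.8
```

```bash
python3 st.py
```

```text
t 10.12 origin in roller mm: x -134.7 y -2.4 z 7.3 tip x -4.7 F spit xyz [-0.57  0.4  -2.11] T [ 0.11  0.01 -0.07] turn [-0.     -0.0002  0.0007]
```

play_rows(rows=[[[-5,0,0,0,0,0],[-10,0,0,0,0,0],[-15,0,0,0,0,0],[-20,0,0,0,0,0],[-25,0,0,0,0,0],[-25,0,0,0,0,0]]])

```text
time: 10.88
tool_pos: [0.4858, -0.118, 0.0683]
orientation: [0.0, 0.638, 0.77, -0.0]
contact_force: [-0.2, -0.4, -1.8]
finger_gap: 0.0202
gripper_force: 117.8
```

```bash
python3 st.py
```

```text
t 10.88 origin in roller mm: x -109.7 y -2.4 z 7.3 tip x 20.3 F spit xyz [ 0.35 -0.28 -1.85] T [0.12 0.05 0.02] turn [-0.     -0.0002  0.0006]
```

play_rows(rows=[[[-6,0,0,0,0,0],[-12,0,0,0,0,0],[-18,0,0,0,0,0],[-24,0,0,0,0,0],[-30,0,0,0,0,0],[-36,0,0,0,0,0],[-42,0,0,0,0,0],[-42,0,0,0,0,0]]])

```text
time: 11.88
tool_pos: [0.4936, -0.1594, 0.0683]
orientation: [0.0, 0.638, 0.77, -0.0]
contact_force: [0.3, -0.6, -2.0]
finger_gap: 0.0203
gripper_force: 117.8
```

```bash
python3 st.py
```

```text
t 11.88 origin in roller mm: x -67.6 y -2.4 z 7.3 tip x 62.4 F spit xyz [ 0.59  0.15 -2.05] T [0.1  0.03 0.  ] turn [-0.0001 -0.0003  0.0007]
```

play_rows(rows=[[[-6,0,0,0,0,0],[-12,0,0,0,0,0],[-17,0,0,0,0,0],[-20,0,0,0,0,0],[-22,0,0,0,0,0],[-24,0,0,0,0,0],[-24,0,0,0,0,0]]])

```text
time: 12.75
tool_pos: [0.4981, -0.1822, 0.0683]
orientation: [-0.0, 0.638, 0.77, 0.0]
contact_force: [-0.1, 1.2, -2.6]
finger_gap: 0.0201
gripper_force: 117.8
```

```bash
python3 st.py
```

```text
t 12.75 origin in roller mm: x -44.3 y -2.3 z 7.2 tip x 85.7 F spit xyz [-1.23  0.15 -2.6 ] T [0.05 0.   0.01] turn [ 0.0001  0.0001 -0.0003]
```

play_rows(rows=[[[-1,0,0,0,0,0],[-2,0,0,0,0,0],[-3,0,0,0,0,0],[-3,0,0,0,0,0],[-3,0,0,0,0,0]]])

```text
time: 13.38
tool_pos: [0.4983, -0.1835, 0.0682]
orientation: [-0.001, 0.637, 0.771, 0.0]
contact_force: [-1.7, 6.6, 0.7]
finger_gap: 0.02
gripper_force: 118.0
```

```bash
python3 st.py
```

```text
t 13.38 origin in roller mm: x -43.0 y -2.2 z 7.0 tip x 87.0 F spit xyz [-6.79 -0.41  0.72] T [1.27 0.24 0.02] turn [ 0.0009  0.0021 -0.0017]
```

Collar contact is confirmed at 6.8 N. I'll back off slightly, then lift slowly.

play_rows(rows=[[[1,0,0,0,0,0],[2,0,0,0,0,0],[2,0,-2,0,0,0],[2,0,-4,0,0,0],[2,0,-6,0,0,0],[2,0,-6,0,0,0]]])

```text
time: 14.12
tool_pos: [0.4979, -0.1832, 0.0742]
orientation: [-0.0, 0.638, 0.77, -0.0]
contact_force: [-0.3, 2.6, -4.7]
finger_gap: 0.0202
gripper_force: 117.7
```

```bash
python3 st.py
```

```text
t 14.12 origin in roller mm: x -43.4 y -2.6 z 13.2 tip x 86.6 F spit xyz [-2.66  0.17 -4.7 ] T [ 1.16  0.22 -0.04] turn [0.0006 0.0004 0.    ]
```

play_rows(rows=[[[0.5,0,-6,0,0,0],[0.5,0,-14,0,0,0],[0.5,0,-24,0,0,0],[0.5,0,-36,0,0,0],[0.5,0,-50,0,0,0],[0.5,0,-64,0,0,0],[0.5,0,-78,0,0,0],[0.5,0,-92,0,0,0],[0.5,0,-104,0,0,0],[0.5,0,-110,0,0,0]]])

```text
time: 15.38
tool_pos: [0.4984, -0.1828, 0.1852]
orientation: [0.0, 0.638, 0.77, 0.0]
contact_force: [-0.4, 0.0, -4.1]
finger_gap: 0.0204
gripper_force: 117.9
```

```bash
python3 st.py;python3 spitfit.py s4
```

```text
t 15.38 origin in roller mm: x -43.6 y -2.1 z 124.2 tip x 86.4 F spit xyz [-0.09 -0.4  -4.09] T [ 0.38  0.04 -0.01] turn [-0.0008 -0.0004 -0.0002]
15.375 [ 0.4984 -0.1828  0.1852] [-0.41  0.01 -4.09] 0.020433455281249364 org [ 0.5124 -0.2565  0.1792] tip [ 0.5367 -0.3842  0.1793]
top org,tip px [[313.8, 198.8], [359.5, 191.3]]
scene org,tip px [[193.0, 154.8], [150.2, 166.3]]
```

View pics/s4.png

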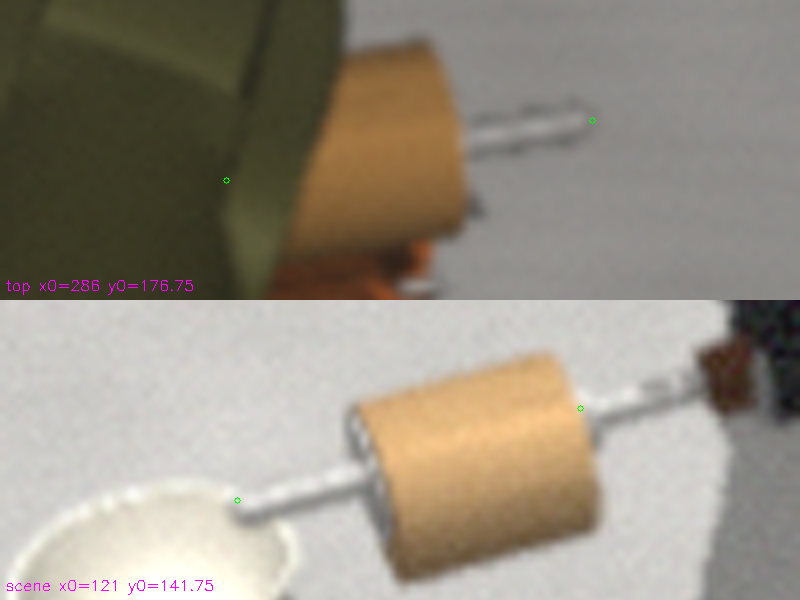

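The roller hangs on the spit, clear of the cradle, with the tip at (240,512), drooping about 1.5 px. I'll carry it to the stand.

```bash
python3 go.py .4303 .3488 .195 -1.650
```

```text
t 15.475 p [ 0.4984 -0.1829  0.1849] F [ 0.24 -0.16 -4.48] gap 0.020412797484146865
shift [535.   32.5 -10.4] turn [0.001 0.    0.267]
```

play_rows(rows=[[[10,1,-3,0,0,0.005],[30,2,-6,0,0,0.015],[60,4,-10,0,0,0.03],[95,6,-10,0,0,0.05],[130,8,-10,0,0,0.065],[165,10,-10,0,0,0.08],[200,12,-10,0,0,0.1],[235,14,-10,0,0,0.12],[262,16,-10,0,0,0.13],[275,17,-10,0,0,0.135]]])

```text
time: 16.73
tool_pos: [0.4628, 0.0927, 0.1941]
orientation: [-0.0, 0.687, 0.726, 0.0]
contact_force: [-0.3, -0.2, -4.7]
finger_gap: 0.0202
gripper_force: 117.9
```

```bash
python3 go.py .4303 .3488 .195 -1.650
```

```text
t 16.725 p [0.4628 0.0927 0.1941] F [-0.3  -0.18 -4.7 ] gap 0.020237361529718053
shift [257.5 -18.3  -0.8] turn [-0.    -0.001  0.135]
```

play_rows(rows=[[[10,-1,0,0,0,0.005],[35,-3,0,0,0,0.02],[70,-5,0,0,0,0.04],[105,-8,0,0,0,0.055],[140,-10,0,0,0,0.075],[175,-12,0,0,0,0.09],[210,-15,0,0,0,0.11],[240,-17,0,0,0,0.125],[255,-18,0,0,0,0.135],[257.5,-18,0,0,0,0.135]]])

```text
time: 17.98
tool_pos: [0.432, 0.3467, 0.194]
orientation: [0.0, 0.735, 0.678, -0.0]
contact_force: [0.7, -0.8, -3.7]
finger_gap: 0.0198
gripper_force: 117.9
```

```bash
python3 go.py .4303 .3488 .135 -1.650;python3 spitfit.py s5
```

```text
t 17.975 p [0.432  0.3467 0.194 ] F [ 0.67 -0.85 -3.69] gap 0.019759106551013216
shift [ 1.9 -1.8 59. ] turn [-0.     0.001 -0.002]
17.975 [0.432  0.3467 0.194 ] [ 0.67 -0.85 -3.69] 0.019759106551013216 org [0.4259 0.272  0.1881] tip [0.4153 0.1424 0.1882]
top org,tip px [[119.3, 224.8], [166.0, 230.3]]
scene org,tip px [[347.2, 114.6], [309.7, 118.0]]
```

View pics/s5.png

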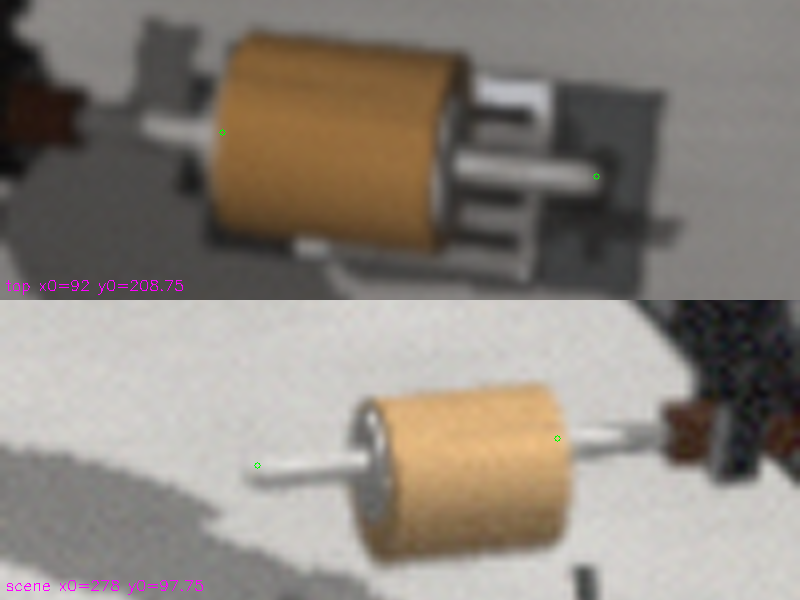

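The roller sits on the spit between collar and tip: the tip is at (597,178) in top and (250,477) in scene, slightly drooped. I'll lower with a small pitch correction.

play_rows(rows=[[[1,-1,10,0,-0.01,0],[2,-2,22,0,-0.02,0],[2,-2,34,0,-0.02,0],[2,-2,46,0,-0.02,0],[2,-2,55,0,-0.02,0],[2,-2,59,0,-0.02,0],[2,-2,59,0,-0.02,0],[2,-2,59,0,-0.02,0]]])

```text
time: 19.08
tool_pos: [0.4302, 0.349, 0.1356]
orientation: [0.007, 0.735, 0.677, -0.007]
contact_force: [0.3, 0.3, -3.7]
finger_gap: 0.0203
gripper_force: 117.9
```

```bash
python3 go.py .4303 .3488 .111 -1.650;python3 spitfit.py s6
```

```text
t 19.075 p [0.4302 0.349  0.1356] F [ 0.27  0.25 -3.7 ] gap 0.020293742523767425
shift [ 0.2  0.1 24.6] turn [ 0.     0.02  -0.003]
19.075 [0.4302 0.349  0.1356] [ 0.27  0.25 -3.7 ] 0.020293742523767425 org [0.4241 0.2742 0.1311] tip [0.4134 0.1447 0.1337]
top org,tip px [[123.6, 226.5], [168.3, 231.8]]
scene org,tip px [[345.6, 128.8], [309.1, 131.6]]
```

View pics/s6.png

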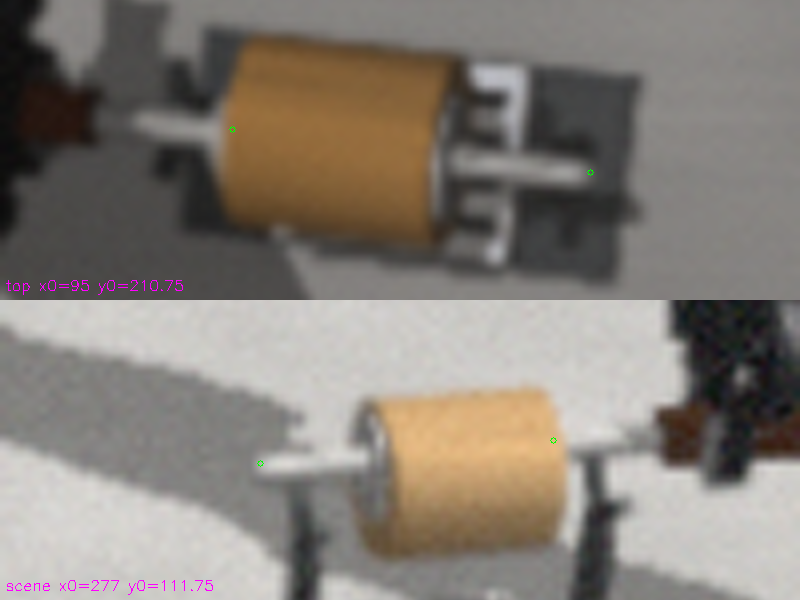

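Top: the neck (175,125) lies over the left fork and the shaft (575,168) over the right one. I'll lower slowly and watch the force.

play_rows(rows=[[[0,0,3,0,0,0],[0,0,6,0,0,0],[0,0,9,0,0,0],[0,0,12,0,0,0],[0,0,14,0,0,0],[0,0,16,0,0,0],[0,0,16,0,0,0]]])

```text
time: 20.05
tool_pos: [0.4299, 0.3485, 0.1191]
orientation: [0.007, 0.735, 0.678, -0.008]
contact_force: [-0.6, 0.9, -4.4]
finger_gap: 0.0204
gripper_force: 117.9
```

```bash
python3 go.py .4303 .3488 .111 -1.650
```

```text
t 20.05 p [0.4299 0.3485 0.1191] F [-0.61  0.86 -4.4 ] gap 0.02035961217370729
shift [0.5 0.3 8.1] turn [-0.     0.02  -0.003]
```

play_rows(rows=[[[0,0,1.5,0,0,0],[0,0,3,0,0,0],[0,0,4.5,0,0,0],[0,0,6,0,0,0],[0,0,6,0,0,0]]])

```text
time: 20.68
tool_pos: [0.4307, 0.3487, 0.1136]
orientation: [0.007, 0.735, 0.677, -0.007]
contact_force: [1.9, 0.7, -2.5]
finger_gap: 0.0203
gripper_force: 118.3
```

```bash
python3 go.py .4303 .3488 .111 -1.650
```

```text
t 20.675 p [0.4307 0.3487 0.1136] F [ 1.91  0.68 -2.49] gap 0.0202613646342203
shift [ 0.1 -0.4  2.6] turn [ 0.001  0.019 -0.003]
```

play_rows(rows=[[[0,0.5,1,0,0,0],[0,0.7,2,0,0,0],[0,0.7,2,0,0,0],[0,0.7,2,0,0,0]]])

```text
time: 21.18
tool_pos: [0.4317, 0.3487, 0.1119]
orientation: [0.007, 0.735, 0.677, -0.006]
contact_force: [4.6, -0.1, 6.4]
finger_gap: 0.0207
gripper_force: 119.4
```

```bash
python3 go.py .4303 .3488 .111 -1.650
```

```text
t 21.175 p [0.4317 0.3487 0.1119] F [ 4.61 -0.08  6.41] gap 0.020683165474332087
shift [-0.  -1.4  0.9] turn [ 0.002  0.019 -0.003]
```

play_rows(rows=[[[0,1.2,-0.5,0,0,0],[0,1.2,-0.5,0,0,0],[0,1.2,-0.5,0,0,0]]])

```text
time: 21.55
tool_pos: [0.4321, 0.3483, 0.1118]
orientation: [0.007, 0.735, 0.678, -0.007]
contact_force: [4.0, 0.3, 1.5]
finger_gap: 0.0204
gripper_force: 118.9
```

```bash
python3 st.py;python3 spitfit.py s7
```

```text
t 21.55 origin in roller mm: x -580.5 y 11.9 z 52.3 tip x -450.5 F spit xyz [0.46 3.95 1.51] T [ 0.23 -0.77  0.21] turn [ 0.0024 -0.0198  0.2698]
21.55 [0.4321 0.3483 0.1118] [3.97 0.28 1.51] 0.02039631357212071 org [0.4259 0.2735 0.1073] tip [0.4153 0.1439 0.1099]
top org,tip px [[125.9, 226.3], [169.9, 231.4]]
scene org,tip px [[344.9, 135.0], [308.6, 137.9]]
```

View pics/s7.png

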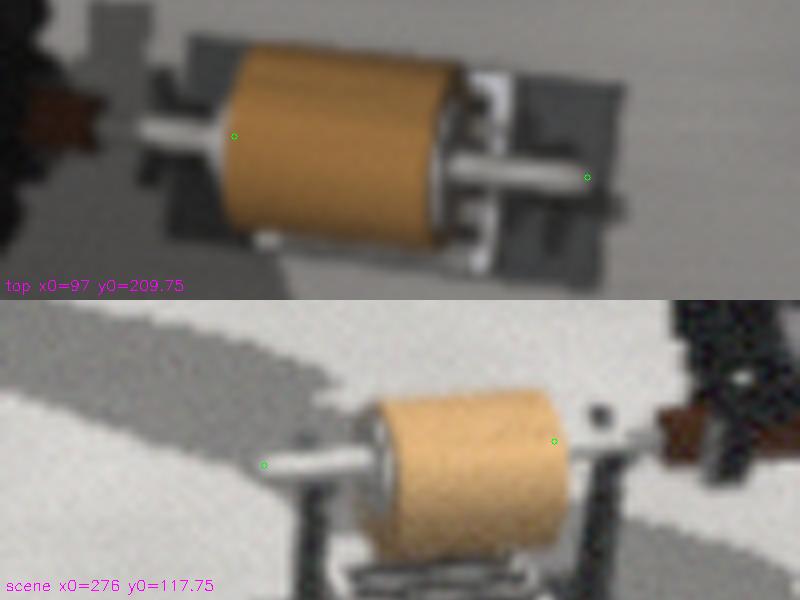

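play_rows(rows=[[[0,0.8,0,0,0,0],[0,1.5,0.3,0,0.005,0],[0,1.5,0.3,0,0.01,0],[0,1.5,0.3,0,0.01,0]]])

```text
time: 22.15
tool_pos: [0.4332, 0.3479, 0.1113]
orientation: [0.003, 0.736, 0.677, -0.004]
contact_force: [1.9, 0.1, 0.8]
finger_gap: 0.0202
gripper_force: 118.7
```

```bash
python3 st.py
```

```text
t 22.15 origin in roller mm: x -579.9 y 12.9 z 51.1 tip x -449.9 F spit xyz [0.21 1.89 0.77] T [ 0.12 -0.45  0.13] turn [ 0.0018 -0.0101  0.2701]
```

play_rows(rows=[[[0,0.8,0,0,0.005,0],[0,0.8,0,0,0.01,0],[0,0.8,0,0,0.01,0],[0,0.8,0,0,0.01,0]]])

```text
time: 22.65
tool_pos: [0.4334, 0.3478, 0.1115]
orientation: [-0.0, 0.736, 0.678, -0.001]
contact_force: [-2.6, -1.2, 5.3]
finger_gap: 0.0202
gripper_force: 119.3
```

```bash
python3 st.py
```

```text
t 22.65 origin in roller mm: x -579.8 y 13.1 z 50.5 tip x -449.8 F spit xyz [ 0.7  -2.79  5.35] T [-0.27  0.58 -0.09] turn [ 0.0014 -0.0005  0.2698]
```

play_rows(rows=[[[0,-0.4,-0.3,0,0.004,0],[0,-0.4,-0.3,0,0.004,0],[0,-0.4,-0.3,0,0.004,0]]], squeeze=20)

```text
time: 23.02
tool_pos: [0.4335, 0.3478, 0.1116]
orientation: [-0.001, 0.736, 0.677, 0.001]
contact_force: [-1.6, -0.9, 4.1]
finger_gap: 0.0205
gripper_force: 119.1
```

```bash
python3 st.py
```

```text
t 23.02 origin in roller mm: x -579.8 y 13.2 z 50.4 tip x -449.8 F spit xyz [ 0.57 -1.77  4.12] T [-0.44  0.45 -0.2 ] turn [0.0003 0.0034 0.27  ]
```

play_rows(rows=[[[0,0,0,0,0,0],[0,0,0,0,0,0],[0,0,0,0,0,0],[0,0,0,0,0,0]]], hand=-0.1, squeeze=20)

```text
time: 23.52
tool_pos: [0.4338, 0.3482, 0.1117]
orientation: [-0.001, 0.735, 0.678, 0.001]
contact_force: [-1.0, 0.3, 0.3]
finger_gap: 0.0382
gripper_force: 0.0
```

```bash
python3 st.py;python3 spitfit.py s8
```

```text
t 23.52 origin in roller mm: x -580.1 y 13.6 z 50.4 tip x -450.1 F spit xyz [-0.47 -0.88  0.33] T [ 0.07 -0.02 -0.  ] turn [-0.0006  0.004   0.2697]
23.525 [0.4338 0.3482 0.1117] [-0.95  0.3   0.33] 0.038174356377417486 org [0.4277 0.2734 0.1054] tip [0.4171 0.1439 0.1049]
top org,tip px [[126.0, 225.7], [170.2, 230.9]]
scene org,tip px [[345.0, 135.7], [308.7, 139.4]]
```

View pics/s8.png

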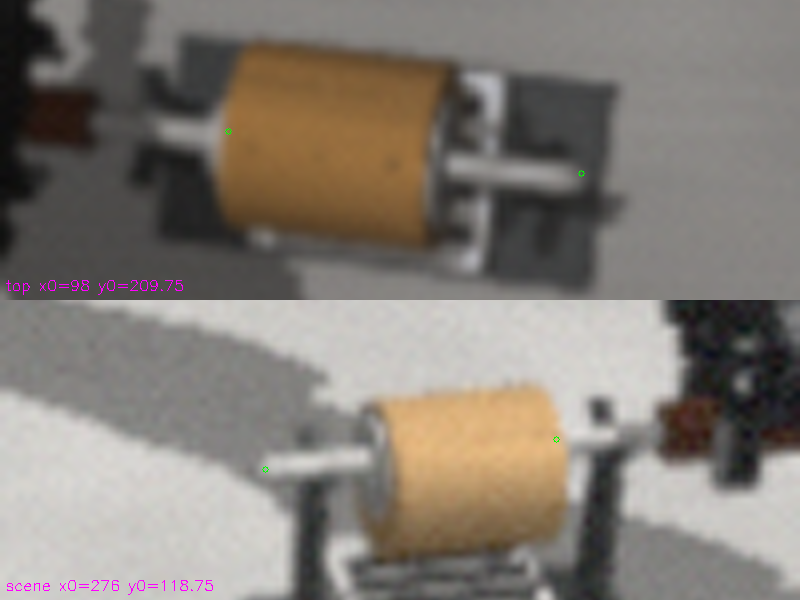

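The spit rests in both forks: neck at scene (600,437), tip at (270,467). I'll open further, retreat upwards, and hand in.

play_rows(rows=[[[0,0,0,0,0,0],[0,0,0,0,0,0],[0,0,-10,0,0,0],[0,0,-40,0,0,0],[0,0,-90,0,0,0],[0,0,-120,0,0,0],[0,0,-120,0,0,0],[0,0,-120,0,0,0]]], hand=0.4)

```text
time: 24.62
tool_pos: [0.4334, 0.3474, 0.2316]
orientation: [-0.001, 0.735, 0.678, 0.001]
contact_force: [-0.2, 0.0, -0.2]
finger_gap: 0.0605
gripper_force: 0.0
```

```bash
python3 - <<'E'
from station import r
import pickle,numpy as np
a=pickle.load(open('s8.pkl','rb'));
for n in('top','scene'):
    b=r.snapshot(n)['image'].astype(int);d=np.abs(b-a[n]['image'].astype(int)).sum(2)
    print(n,d[222:236,130:168].mean() if n=='top' else d[128:150,310:345].mean())
s=r.state();print(s['time'],s['tool_pos'],s['contact_force'])
print(r.job_done())
E
```

```text
top 3.4398496240601504
scene 10.36883116883117
24.725 [0.43321504 0.34723762 0.23077519] [ 0.11075913 -0.01948938  0.80005427]
the job is handed in; nothing more can be done
None
```

The job is handed in at 24.7 s of the 72 s: the spit is through the roller to its collar and let go in both forks of the grill stand, the highest force I read while feeling for the bore was 14 N, and the system has not reported a verdict.

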